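# Magnifier at focal height over a contactor

### The job

First turn up the bench light for the inspection: slide the black dimmer grip along its track until the white line on it meets the green set line. Then pick up the hand magnifier from its mat and hold it level, with the lens centred over the yellow flag on top of the dark contactor and the lens at the height of the red focus collar on the post beside it. Finish while still holding the magnifier there, steady and touching nothing but the gripper; do not touch the contactor with anything, and leave the other things on the bench alone.

Things in the scene. Friction and masses are not known exactly. Their poses are not given: they have to be found in the camera images.
- dimmer: white flat dimmer housing 100 x 200 x 16 mm, fixed to the bench; origin at the centre of its underside. The grip's track runs along its own y axis, in the middle of its top face; its z axis is up. It stands either to the left or to the right of the inspection stand.
- dimmer_grip (a joint): travel of the dimmer grip along the housing's +y, in m: 0 at the -y end (grey bar on the housing), 0.12 at the other end, 0.06 at the housing's centre. About 1.5 N of friction; it stays where it is left.
- grip_top (a point): centre of the top face of the black dimmer grip, a block 26 mm (across the track, housing x) x 20 mm (along the track) x 36 mm high, its top 52.5 mm above the bench and its underside 16.5 mm above it; a white line across its top marks its middle. Axes as the housing.
- set_line: the flat green set line across the dimmer housing, 6 mm wide, fixed; origin at its middle on the track. The grip is right when its middle lies on this line (same place along the housing's y axis). Axes as the housing.
- loupe: illuminated hand magnifier, 0.14 kg give or take, lying flat on a blue mat 3 mm thick, loose. Handle: black block 100 mm (along its x) x 24 mm (along y) x 28 mm high; origin at the centre of the handle's underside; z is up when level. The lens in its aluminium ring lies towards +x. Centre of mass about 17 mm from the origin towards the lens.
- lens_center (a point): centre of the lens: 95 mm along the loupe's +x from its origin and 14 mm above the handle's underside. The ring is 72 mm in outer diameter and 12 mm thick, its middle at this point. Axes as the loupe.
- stand: inspection stand, fixed: aluminium plate 200 (x) x 120 (y) x 8 mm, origin at the centre of its underside. A white post of 10 mm diameter rises to 175 mm above the bench at 85 mm along its +x; the contactor stands on the plate about 100 mm from the post.
- focus_mark (a point): centre of the red focus collar (22 mm diameter, 8 mm high) on the post of the stand: its height is the height at which the centre of the lens is to be held. z up. It is clamped at a different height each time, 110 to 160 mm above the bench.
- contactor: dark grey three-pole contactor 75 (x) x 46 (y) x 52 mm high, loose, on the stand's plate; origin at the centre of its underside, z up.
- flag (a point): middle of the yellow square flag on top of the contactor, 52.5 mm above the contactor's underside and 60.5 mm above the bench; the lens is centred above this point.
- breaker: bystander: white circuit breaker, 85 x 54 x 68 mm, origin at the centre of its underside, behind the stand.
- carton: bystander: cardboard carton 90 x 130 x 110 mm, origin at the centre of its underside, at the back right.
- screw_tray: bystander: clear tray of screws 100 x 130 x 22 mm, origin at the centre of its underside, at the back left.
- screwdriver: bystander: red screwdriver lying on the bench at the robot's left.
- terminals: bystander: grey terminal block on a piece of rail 90 x 50 x 43 mm, origin at the centre of its underside, just ahead of the robot.
- tape_roll: bystander: blue roll 70 mm in diameter and 20 mm high, origin at the centre of its underside, at the robot's right.
Not all that is in view belongs to the job. Of the things that look like the dimmer, the larger one is meant.

How it is judged (in metres and radians):
On the way, in this order (a step that is already met when the one before it is completed fails the run):
1. the dimmer grip stands on the green set line (5 mm) (y of grip_top in the frame of set_line between -0.005 and 0.005 m), for 0.3 s.
2. the magnifier is picked up (height (world z) of loupe above 0.04 m and contact force between the fingers and loupe above 0.5 N), for 0.2 s.
At the end, for the whole second after the job is handed in: Gripper holding the magnifier still (<20 mm/s), lens centre within 10 mm sideways of the flag and 6 mm of the collar's height, tilt under 0.1 rad, touching neither stand, post nor contactor; contactor not shifted; dimmer grip within 6 mm of the green line (y of grip_top in the frame of set_line between -0.006 and 0.006 m and horizontal distance between lens_center and flag below 0.01 m and z of lens_center in the frame of focus_mark between -0.006 and 0.006 m and angle between loupe's own z axis and vertical below 0.1 rad and linear speed of loupe below 0.02 m/s and contact force between the fingers and loupe above 0.5 N and contact force between loupe and stand below 0.2 N and contact force between loupe and contactor below 0.2 N); the arm keeps its last pose, push and grip.
It fails at once if the contactor was touched (over 1 N) or moved by more than 8 mm (contact force between any of loupe, the fingers, the arm and contactor above 1 N or distance of contactor from where it was at the start of the episode above 0.008 m).
It fails at once if a bystander was moved by more than 20 mm (distance of any of breaker, carton, screw_tray, screwdriver, terminals, tape_roll from where it was at the start of the episode above 0.02 m).
It also fails if it takes over 67 s, if anything falls off the work surface, if the arm or the gripper's body presses on something with over 40 N, if the wrist force passes 120 N, or if a joint passes its speed limit or range.

### The arm

A 6-joint arm with a two-finger parallel gripper is mounted at the origin on the work surface. World frame = base frame: x ahead of the robot, y to its left, z up, the work surface at z = 0. Lengths are in m, angles in degrees, forces in N, time in s.
With the tool pointing down it reaches from about 0.4 to 0.825 m from the base axis. Payload 7 kg.
Tool frame: the origin (TCP) lies at the very end of the fingers, on their centre line; the grasp point (between the pads) lies 19 mm behind it; y points along the fingers, x is the direction in which the jaws open and shut, and the axes are right-handed (so a half turn about y gives the same grasp; the last joint's range is limited). The gripper opens to 88 mm and grips with 3 to 60 N. Pads are 19 mm wide; open, the fingers measure 130 mm over their backs; the gripper's body (78 mm by 193 mm) begins 47 mm behind the grasp point.
Start: joints at [88.356, 20.546, 0.682, 0, -70.136, -16.507], TCP at [0.21, 0.641, 0.227] pointing down, gripper open.
Joint ranges: [-176.03, 176.03], [-82.01, 121.73], [-58.28, 71.71], [-173.87, 95.51], [-174.79, -0.11], [-173.66, 173.66]. Speed limits (degrees/s): [136.94, 136.94, 172.46, 180, 180, 180].

### API

Orientations are given as [roll, pitch, yaw] about the fixed x, y, z axes, in that order (R = Rz(yaw) Ry(pitch) Rx(roll)).
In Python, from plant import ctrl gives the robot as it stands.
- The arm moves only by the shell command python3 -m crank 'ROWS'. ROWS is JSON, a list that holds one entry, the list of rows, each a list of 5 numbers: the closure, from -1 (fully open) to 1 (shut), then the shift along the tool's x, y, z in mm, then the turn about the tool's y in rad. In form: [[[claw, x, y, z, turn], ...]]. A call has 1 to 12 rows; each row is the pose to reach, as a shift and turn from the pose commanded when the call began, along the tool's axes at that moment; what a row does not reach only later rows make up. A row lasts 1/8 s, in which the tool goes at most 62.5 mm and 10.7 degrees, less where a joint would pass 70% of its speed; a pose out of reach is approached as far as the arm can. A call with a gripper value outside its range is refused whole. The fingers move at their own pace and stop on an object; the grip force is fixed at half the most. Time passes only in rows, so rows that repeat a pose let the fingers close. It gives the time, the measured TCP pose, the force and the opening at its end, in the units of the state.
- ctrl.get_obs(): the state, without advancing time (a new reading comes with each control period).
- ctrl.snapshot(name): name is "scene" or "top" or "wrist"; returns the picture (400x640x3 uint8, red, green, blue); there is no depth.
- ctrl.camera_model(name): a dict with "fx", "fy", "cx", "cy" (pixels), "origin" and "orientation" of the camera in the world; the wrist camera has in their place "hand_eye" (4x4, takes a point from camera to tool coordinates, whose origin is the TCP and whose axes are the tool frame's). Camera axes: x right, y down, z forward; pixel columns grow to the right and rows downward; lengths in m; the calibration is good to about 2 mm. A picture is of the moment at which its call begins: read the wrist's pose just before it. camera_model takes no time and is no camera call.
- ctrl.close_job(): hands the job in, once; it reports no verdict.
Trained networks look in the newest picture that a camera, given by its name, has taken for a name from the list of things; names that differ only in an ending like _2 or _b are one class to them, and where a whole thing is asked for, a point or a joint stands for the part that bears it (a point fixed in the world has none). Each returns a list of dicts, best first, with "confidence" (0 to 1); they miss things now and then, are a little off and sometimes report something else, mostly with a low value. They report only what shows in the picture. A call takes as long as a camera call. They do not tell look-alikes from the thing itself.
- ctrl.find_in(camera, name): "extent" ([left, top, width, height] in pixels, round what is visible of it).
The state is a dict: "clock": time; "joint_pos": joint angles; "qvel": joint speeds; "tau": joint torques, N m; "tool_pos": TCP position; "orientation": TCP orientation; "force": force on the tool from outside, world axes, zero at the start; "moment": the same for the moment, N m; "opening": finger opening in m.
Only numpy, scipy, OpenCV 4.12 (cv2) and the standard library are available. Lean on these libraries where they do the work, as an engineer would, in place of code of your own. Each camera call takes 0.05 s, during which the arm holds its last target.

## Working session

There is one attempt and no reset: what is moved stays moved. The work goes in short steps, Python scripts to look and compute and a shell command to move; the robot and the scene stay as the last step left them, time stands still between calls to the robot, and variables do not carry over. Pictures are saved under pics/ and viewed, and the job is handed in when it is done.

```bash
ls; mkdir -p pics
python3 - <<'E'
from plant import ctrl
import cv2, json
print(ctrl.get_obs())
for n in ["scene","top","wrist"]:
    im=ctrl.snapshot(n); cv2.imwrite(f"pics/{n}0.png",im[:,:,::-1]); print(n,ctrl.camera_model(n))
    for t in ["dimmer","dimmer_grip","set_line","loupe","stand","contactor","flag","focus_mark","lens_center"]:
        if n=="wrist":continue
        try: print(t,[(d['confidence'],d['extent']) for d in ctrl.find_in(n,t)][:3])
        except Exception as e: print(t,e)
E
```

```text
pics
{'clock': 0.0, 'joint_pos': array([ 8.83586183e+01,  2.05923593e+01,  6.33797501e-01, -1.96448627e-02,
       -7.01368559e+01, -1.65073718e+01]), 'qvel': array([-0.04739234,  0.0445779 , -0.03594713,  0.04298086,  0.07310609,
        0.13908971]), 'tau': array([ 7.31876244e-04, -5.82722676e+01,  2.93048984e+01,  6.99690118e+00,
        7.00510878e-03, -1.74358020e-04]), 'tool_pos': array([0.21012316, 0.64094119, 0.22561394]), 'orientation': array([-8.99905918e+01, -9.67325203e-02, -1.08155452e+02]), 'force': array([ 0.16928472, -0.02492325,  0.50414241]), 'moment': array([0.04522362, 0.00516418, 0.00240225]), 'opening': 0.08787469578995842}
scene {'fx': 446.46979197446143, 'fy': 446.46979197446143, 'cx': 313.4162668674838, 'cy': 197.676992943013, 'origin': array([ 1.00968037, -0.69978745,  1.01344213]), 'orientation': array([-138.43017866,   -1.12343201,   37.48094672])}
dimmer [(0.89, [125.1, 242.8, 51.1, 56.0]), (0.8, [220.4, 236.1, 74.0, 75.1])]
dimmer_grip [(0.62, [240.8, 275.3, 13.1, 16.0]), (0.41, [137.6, 277.4, 13.0, 9.1]), (0.26, [218.1, 236.8, 75.1, 73.1])]
set_line []

[... 923 characters left out ...]
, 61.1, 36.2]), (0.55, [370.5, 284.2, 21.8, 22.2])]
contactor [(0.53, [288.9, 187.6, 14.7, 26.5])]
flag [(0.87, [289.1, 187.8, 14.7, 26.2])]
focus_mark [(0.52, [350.5, 120.3, 45.8, 43.2])]
lens_center [(0.7, [202.6, 195.3, 33.4, 46.1])]
wrist {'fx': 329.86720160982924, 'fy': 329.86720160982924, 'cx': 317.6290352735263, 'cy': 197.50522100130107, 'hand_eye': array([[ 9.99999487e-01,  4.50070471e-04, -9.07217655e-04,
         1.63534410e-03],
       [ 1.00181230e-03, -3.08487237e-01,  9.51227954e-01,
        -1.58446029e-01],
       [ 1.48254546e-04, -9.51228375e-01, -3.08487529e-01,
         8.36975607e-02],
       [ 0.00000000e+00,  0.00000000e+00,  0.00000000e+00,
         1.00000000e+00]])}
```

Run:
```python
import cv2
a=cv2.imread("pics/top0.png");cv2.imwrite("pics/top0c.png",cv2.resize(a[110:310,180:460],None,fx=2.85,fy=2.85,interpolation=3))
a=cv2.imread("pics/scene0.png");cv2.imwrite("pics/scene0c.png",cv2.resize(a[120:320,120:460],None,fx=2.35,fy=2.35,interpolation=3))
```

```text
(no output)
```

View pics/top0c.png

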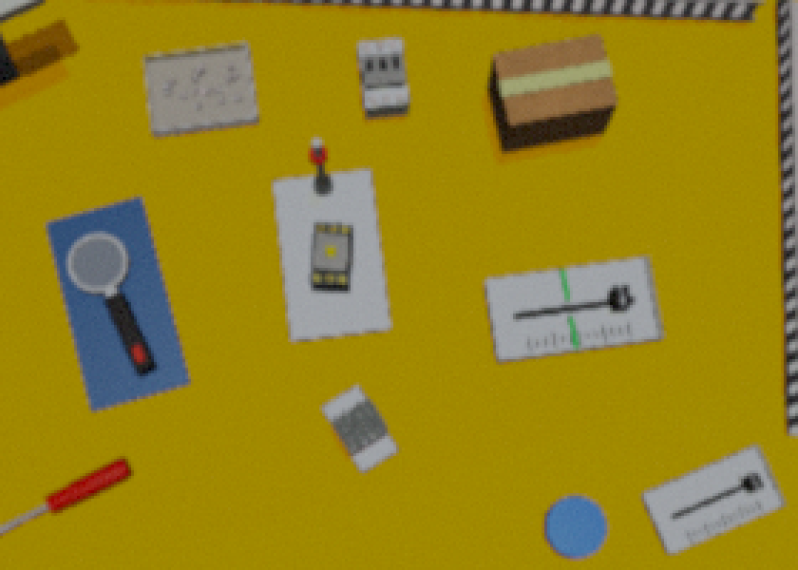

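View pics/scene0c.png

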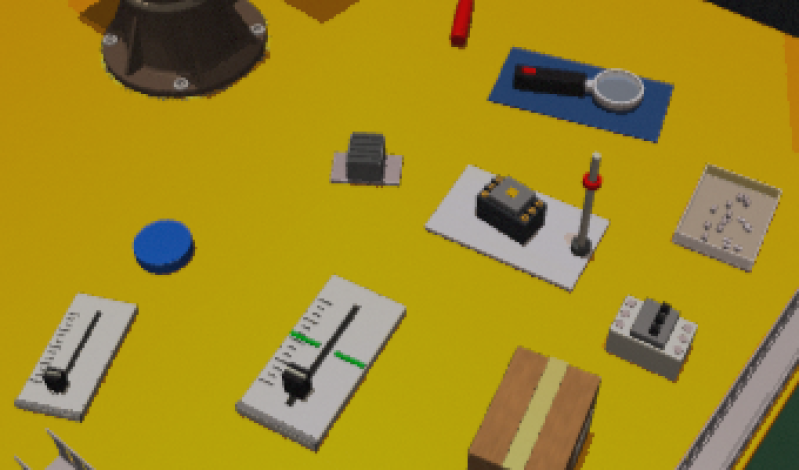

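View pics/wrist0.png

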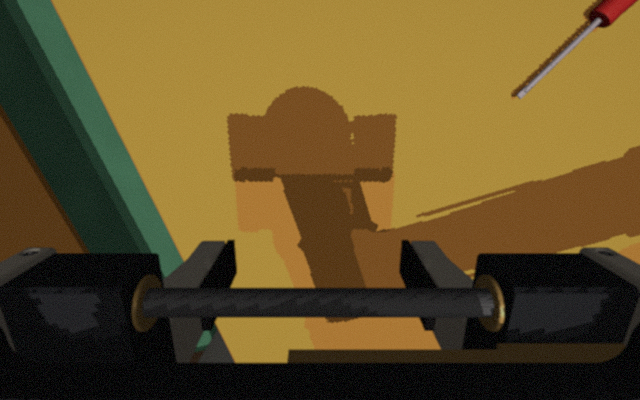

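```bash
cat > h.py <<'E'
import numpy as np, cv2
from scipy.spatial.transform import Rotation as Ro
from plant import ctrl
def cam(n,obs=None):
    m=ctrl.camera_model(n); K=np.array([[m['fx'],0,m['cx']],[0,m['fy'],m['cy']],[0,0,1]])
    if n=='wrist':
        o=obs or ctrl.get_obs(); T=np.eye(4); T[:3,:3]=Ro.from_euler('xyz',o['orientation'],degrees=True).as_matrix(); T[:3,3]=o['tool_pos']
        T=T@m['hand_eye']; return K,T[:3,:3],T[:3,3]
    return K,Ro.from_euler('xyz',m['orientation'],degrees=True).as_matrix(),np.array(m['origin'])
def onz(c,uv,z):
    K,R,t=c; d=R@np.linalg.solve(K,[uv[0],uv[1],1.]); return t+d*(z-t[2])/d[2]
def proj(c,p):
    K,R,t=c; q=K@(R.T@(np.asarray(p)-t)); return q[:2]/q[2]
def tri(cs,uvs):
    A=np.zeros((3,3));b=np.zeros(3)
    for c,uv in zip(cs,uvs):
        K,R,t=c; d=R@np.linalg.solve(K,[uv[0],uv[1],1.]); d/=np.linalg.norm(d); M=np.eye(3)-np.outer(d,d); A+=M;b+=M@t
    return np.linalg.solve(A,b)
def shift(p,yawT=None,obs=None):
    "tool xyz mm shift to world TCP p, and turn"
    o=obs or ctrl.get_obs(); R=Ro.from_euler('xyz',o['orientation'],degrees=True).as_matrix()
    s=R.T@(np.asarray(p)-o['tool_pos'])*1000
    return s.round(1), None if yawT is None else -np.radians(yawT-o['orientation'][2])
E
python3 - <<'E'
from h import *
np.set_printoptions(precision=4,suppress=True)
ct=cam('top');cs=cam('scene')
T=lambda x,y:(x/2.85+180-.5+.175,y/2.85+110-.3)
S=lambda x,y:(x/2.35+120-.3,y/2.35+120-.3)
def P(n,a,z): 
    out=[]
    for l,f,c in zip("ts",(T,S),(ct,cs)):
        pts=a[0 if l=='t' else 1]
        if pts: out.append(np.array([onz(c,f(*p),z) for p in pts]))
    print(n); [print(o[:,:2].tolist() if 0 else o[:,:2]) for o in out]
P('dimmer corners',([(485,282),(650,258),(663,340),(497,362)],[(405,312),(313,441),(238,406),(337,280)]),.016)
P('grip',([(621,293)],[(297,374)]),.0525)
P('set',([(562,270),(576,348)],[(292,333),(363,365)]),.016)
P('track',([(516,317)],[(357,307)]),.016)
P('flag',([(331,252)],[(513,192)]),.0605)
P('plate',([(274,183),(373,170),(391,328),(292,341)],[(609,220),(571,286),(428,226),(469,167)]),.008)
P('handle end/lens',([(150,367),(97,263)],[(518,75),(616,90)]),.017)
P('handle red',([(139,353)],[(529,71)]),.031)
P('mat',([(48,224),(142,199),(188,383),(92,411)],[(673,85),(655,140),(489,99),(515,50)]),.003)
print('collar',tri([ct,cs],[T(318,153),S(593,181)]))
print('posttop',tri([ct,cs],[T(316,142),S(596,155)]))
E
```

```text
dimmer corners
[[ 0.549  -0.1708]
 [ 0.5866 -0.3678]
 [ 0.4873 -0.3829]
 [ 0.4531 -0.1873]]
[[ 0.5617 -0.1779]
 [ 0.589  -0.3623]
 [ 0.4986 -0.3813]
 [ 0.4705 -0.1922]]
grip
[[ 0.5341 -0.3271]]
[[ 0.5388 -0.328 ]]
set
[[ 0.5675 -0.2625]
 [ 0.4736 -0.2802]]
[[ 0.48   -0.2785]
 [ 0.5699 -0.2608]]
track
[[ 0.508  -0.2086]]
[[ 0.514  -0.2066]]
flag
[[0.5674 0.0123]]
[[0.5733 0.0146]]
plate
[[ 0.6638  0.0885]
 [ 0.6854 -0.0312]
 [ 0.4902 -0.061 ]
 [ 0.4697  0.0557]]
[[ 0.6701  0.0907]
 [ 0.6885 -0.0237]
 [ 0.4992 -0.057 ]
 [ 0.4794  0.0535]]
handle end/lens
[[0.4304 0.2198]
 [0.5531 0.2929]]
[[0.4329 0.229 ]
 [0.5566 0.289 ]]
handle red
[[0.4442 0.2315]]
[[0.4482 0.2321]]
mat
[[0.6023 0.3594]
 [0.6384 0.2483]
 [0.4154 0.176 ]
 [0.3777 0.2862]]
[[0.608  0.3622]
 [0.6429 0.2522]
 [0.4216 0.1767]
 [0.3905 0.283 ]]
collar [0.666  0.0303 0.1308]
posttop [0.6646 0.0302 0.1732]
```

Run:
```python
from h import *
print(shift([.46,.19,.25],-170)); print(shift([.535,-.32,.2],101-360))
```

```text
(array([351.1, -23.4, 377.9]), np.float64(1.0794693984548338))
(array([812.4,  26.6, 608. ]), np.float64(2.6328124327297875))
```

```bash
python3 -m crank '[[[-1,351,-23,378,1.08],[-1,351,-23,378,1.08],[-1,351,-23,378,1.08],[-1,351,-23,378,1.08],[-1,351,-23,378,1.08],[-1,351,-23,378,1.08],[-1,351,-23,378,1.08],[-1,351,-23,378,1.08],[-1,351,-23,378,1.08],[-1,351,-23,378,1.08],[-1,351,-23,378,1.08],[-1,351,-23,378,1.08]]]'
python3 - <<'E'
from h import *
o=ctrl.get_obs();print(o['clock'],o['tool_pos'],o['orientation'],o['joint_pos'],abs(o['qvel']).max())
im=ctrl.snapshot('wrist');cv2.imwrite('pics/w1.png',im[:,:,::-1])
for t in ['loupe','contactor','flag']:print(t,ctrl.find_in('wrist',t)[:2])
E
```

```text
clock: 2.55
tool_pos: [0.4597, 0.1911, 0.2495]
orientation: [-90.0, -0.0, -169.9]
force: [0.3, -0.3, 0.2]
opening: 0.0878
2.55 [0.45971611 0.19113953 0.24946476] [-8.99994949e+01 -7.70143390e-03 -1.69934545e+02] [ 4.52318967e+01  2.76870284e+00 -1.90329451e+01 -4.33244384e-03
 -6.82049388e+01 -3.51648332e+01] 0.1967847703188877
loupe [{'extent': [201.4, 184.9, 140.3, 68.7], 'confidence': 0.77}, {'extent': [0.0, 52.7, 107.6, 118.3], 'confidence': 0.23}]
contactor [{'extent': [218.6, 0.0, 58.9, 9.9], 'confidence': 0.93}]
flag [{'extent': [226.9, 1.1, 50.2, 12.3], 'confidence': 0.93}]
```

View pics/w1.png

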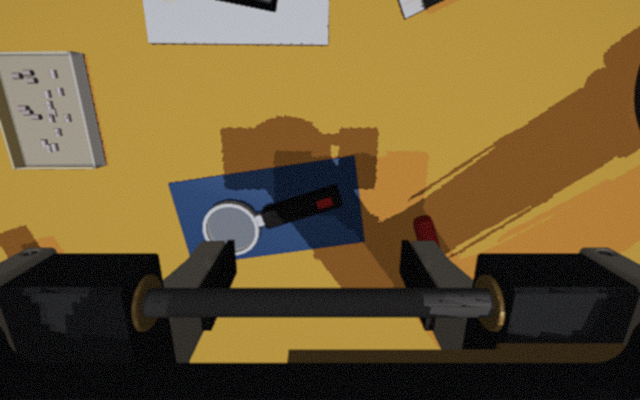

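Run:
```python
from h import *
a=cv2.imread("pics/w1.png");cv2.imwrite("pics/w1c.png",cv2.resize(a[150:270,160:380],None,fx=3.6,fy=3.6,interpolation=3))
print(shift([.535,-.30,.2],101-360))
c=cam('wrist')
print(onz(c,(232,228),.017),onz(c,(340,192),.031))
```

```text
(array([ 11.5,  49.5, 496.3]), np.float64(1.5540010107015927))
[0.55274257 0.29145973 0.017     ] [0.42726266 0.21573095 0.031     ]
```

View pics/w1c.png

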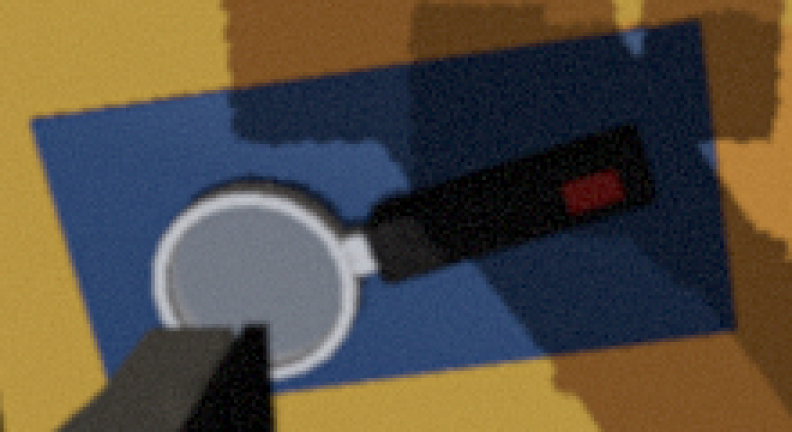

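```bash
python3 -m crank '[[[-1,11,0,496,1.554],[-1,11,0,496,1.554],[-1,11,0,496,1.554],[-1,11,0,496,1.554],[-1,11,0,496,1.554],[-1,11,0,496,1.554],[-1,11,50,496,1.554],[-1,11,50,496,1.554],[-1,11,50,496,1.554],[-1,11,50,496,1.554],[-1,11,50,496,1.554],[-1,11,50,496,1.554]]]'
python3 - <<'E'
from h import *
o=ctrl.get_obs();print(o['clock'],o['tool_pos'],o['orientation'],o['joint_pos'],abs(o['qvel']).max())
im=ctrl.snapshot('wrist');cv2.imwrite('pics/w2.png',im[:,:,::-1])
E
```

```text
clock: 4.25
tool_pos: [0.5356, -0.2995, 0.2004]
orientation: [-90.1, 0.0, 101.1]
force: [-0.4, -0.1, 0.0]
opening: 0.0875
4.25 [ 0.53559773 -0.29945268  0.20037553] [-9.00694554e+01  2.97044064e-02  1.01057681e+02] [-1.09945380e+01  1.57981667e+01 -9.65793034e+00  1.61150359e-03
 -6.44683762e+01 -6.79484566e+01] 0.2188209123550757
```

View pics/w2.png

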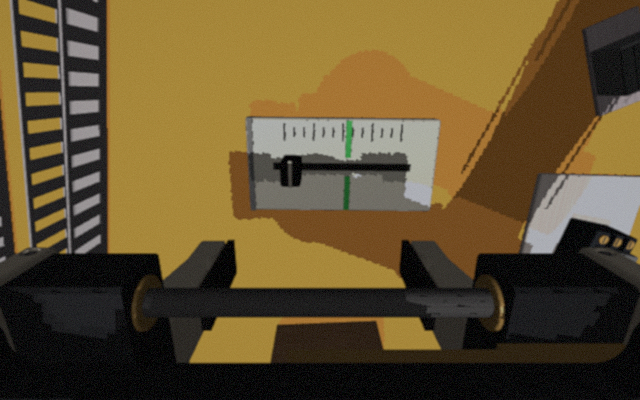

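Run:
```python
from h import *
a=cv2.imread("pics/w2.png");cv2.imwrite("pics/w2c.png",cv2.resize(a[110:220,235:450],None,fx=3.7,fy=3.7,interpolation=3))
```

```text
(no output)
```

View pics/w2c.png

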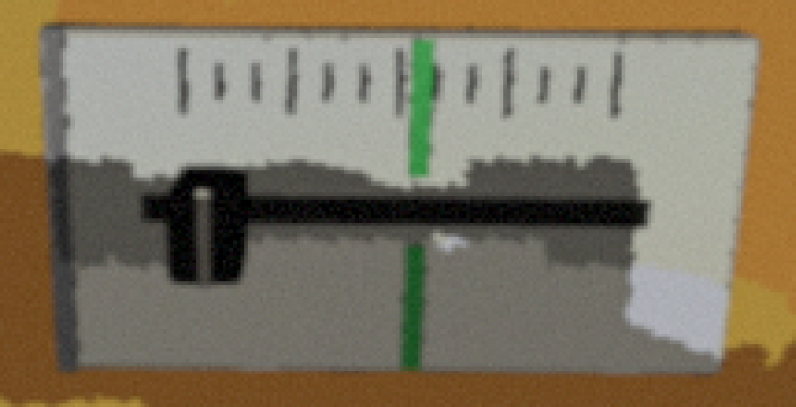

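Run:
```python
from h import *
np.set_printoptions(precision=4,suppress=True)
c=cam('wrist'); f=lambda x,y:(x/3.7+235-.37,y/3.7+110-.37)
g=onz(c,f(204,236),.0525); s1=onz(c,f(423,40),.016); s2=onz(c,f(411,368),.016); t1=onz(c,f(145,209),.016);t2=onz(c,f(647,213),.016)
C=[onz(c,f(*p),.016) for p in [(42,27),(757,37),(720,370),(66,370)]]
print(g,s1,s2,t1,t2);print(np.array(C))
ax=(C[1]+C[2]-C[0]-C[3]);ax/=np.linalg.norm(ax);a=t2-t1;print(np.degrees(np.arctan2(ax[1],ax[0])),np.degrees(np.arctan2(a[1],a[0])))
cen=sum(C)/4;m=(s1+s2)/2;print('cen',cen,'d',[(x-cen)@ax for x in (g,m,t1,t2,(s1+s2)/2)])
print(np.degrees(np.arctan2(*(s1-s2)[1::-1])))
print(shift([g[0],g[1],.027],np.degrees(np.arctan2(ax[1],ax[0]))))
```

```text
[ 0.5313 -0.3284  0.0525] [ 0.4747 -0.28    0.016 ] [ 0.5689 -0.2624  0.016 ] [ 0.5361 -0.3477  0.016 ] [ 0.5097 -0.2063  0.016 ]
[[ 0.4913 -0.383   0.016 ]
 [ 0.4564 -0.1903  0.016 ]
 [ 0.5518 -0.1716  0.016 ]
 [ 0.5892 -0.3635  0.016 ]]
100.65628775955669 100.58146688003336
cen [ 0.5222 -0.2771  0.016 ] d [np.float64(-0.05215931983934715), np.float64(0.005862750008547178), np.float64(-0.0719909932172538), np.float64(0.07191520176147657), np.float64(0.005862750008547178)]
-169.40621446133895
(array([-27.5, 173.4,  10. ]), np.float64(0.006784905458815428))
```

```bash
python3 -m crank '[[[-1,-27,50,11,0.007],[-1,-27,100,11,0.007],[-1,-27,140,11,0.007],[-1,-27,160,11,0.007],[-1,-27,173,11,0.007],[-1,-27,173,11,0.007],[1,-27,173,11,0.007],[1,-27,173,11,0.007],[1,-27,173,11,0.007],[1,-27,173,11,0.007],[1,-27,173,11,0.007],[1,-27,173,11,0.007]]]'
python3 - <<'E'
from h import *
o=ctrl.get_obs();print(o['tool_pos'],o['orientation'])
im=ctrl.snapshot('wrist');cv2.imwrite('pics/w3.png',im[:,:,::-1])
c=cam('wrist');print(shift([.521,-.2715,.027]))
E
```

```text
clock: 5.8
tool_pos: [0.5295, -0.3289, 0.0266]
orientation: [-90.0, 0.0, 100.5]
force: [-0.4, -0.9, -0.3]
opening: 0.033
[ 0.52950609 -0.32893593  0.0265776 ] [-9.00001604e+01  1.39445070e-03  1.00530441e+02]
(array([58. , -0.4, -2.2]), None)
```

View pics/w3.png

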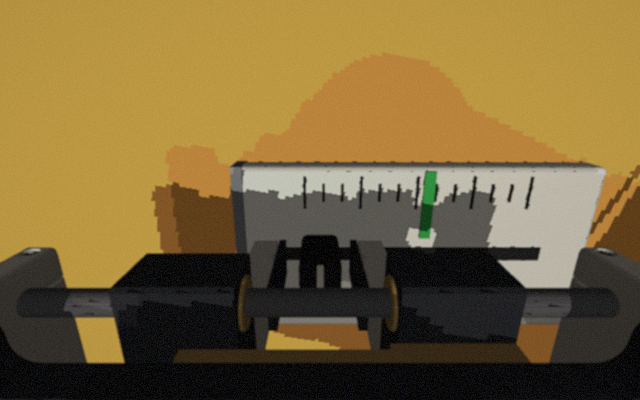

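```bash
python3 -m crank '[[[1,0,0,0,0],[1,0,0,0,0],[1,0,0,0,0],[1,0,0,0,0]]]'
python3 - <<'E'
from h import *
im=ctrl.snapshot('wrist');cv2.imwrite('pics/w3b.png',cv2.resize(im[150:300,200:500,::-1],None,fx=2.6,fy=2.6,interpolation=3))
E
```

```text
clock: 6.35
tool_pos: [0.5294, -0.3289, 0.0265]
orientation: [-90.0, -0.0, 100.5]
force: [-0.5, 0.6, 0.7]
opening: 0.02
```

View pics/w3b.png

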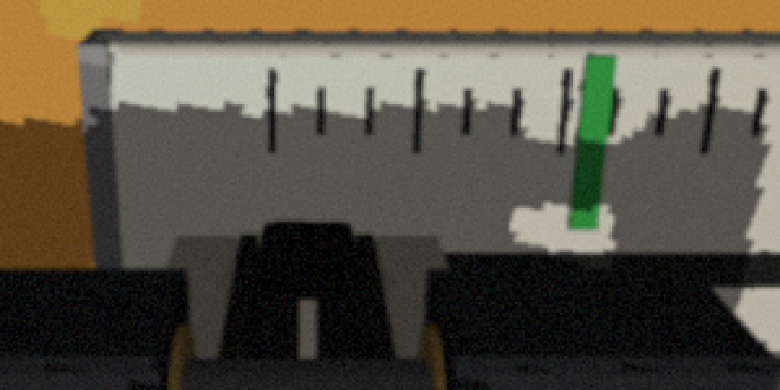

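```bash
python3 - <<'E'
from h import *
o=ctrl.get_obs();R=Ro.from_euler('xyz',o['orientation'],degrees=True).as_matrix();c=cam('wrist')
for p in [(600.5,56),(584,228)]:print(R.T@(onz(c,(p[0]/2.6+200-.3,p[1]/2.6+150-.3),.016)-o['tool_pos']))
for p in [(308,325)]:print(R.T@(onz(c,(p[0]/2.6+200-.3,p[1]/2.6+150-.3),.0525)-o['tool_pos']))
E
python3 -m crank '[[[1,10,0,0,0],[1,20,0,0,0],[1,30,0,0,0],[1,40,0,0,0],[1,50,0,0,0],[1,54,0,0,0],[1,58,0,0,0],[1,58,0,0,0],[1,58,0,0,0],[1,58,0,0,0]]]'
python3 - <<'E'
from h import *
im=ctrl.snapshot('wrist');cv2.imwrite('pics/w4.png',cv2.resize(im[150:300,200:500,::-1],None,fx=2.6,fy=2.6,interpolation=3))
E
```

```text
[0.05825917 0.01052315 0.04480781]
[0.05872441 0.01052023 0.00679715]
[-0.0008846  -0.025985    0.00508514]
clock: 7.65
tool_pos: [0.5189, -0.2719, 0.0265]
orientation: [-90.0, -0.0, 100.5]
force: [1.8, 1.3, -2.1]
opening: 0.0198
```

View pics/w4.png

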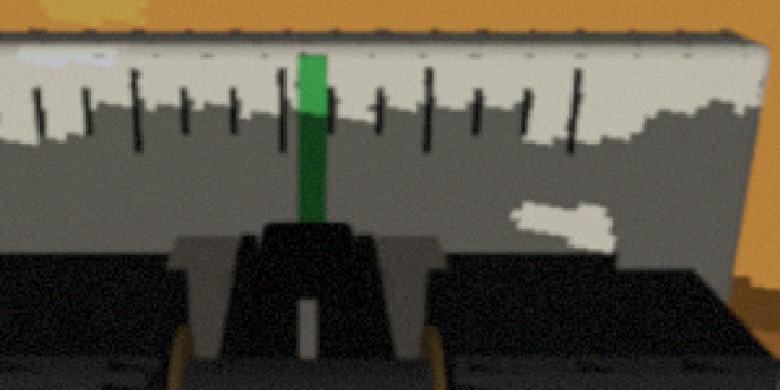

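```bash
python3 -m crank '[[[1,1,0,0,0],[1,1,0,0,0],[-1,1,0,0,0],[-1,1,0,0,0],[-1,1,0,0,0],[-1,1,-30,0,0],[-1,1,-80,0,0],[-1,1,-130,0,0],[-1,1,-180,0,0],[-1,1,-180,0,0]]]'
python3 - <<'E'
from h import *
o=ctrl.get_obs();print(o['tool_pos'],o['orientation'])
im=ctrl.snapshot('wrist');cv2.imwrite('pics/w5.png',cv2.resize(im[100:230,200:480,::-1],None,fx=2.8,fy=2.8,interpolation=3))
E
```

```text
clock: 8.95
tool_pos: [0.521, -0.2717, 0.2115]
orientation: [-90.4, 0.2, 100.6]
force: [0.6, -0.7, -0.5]
opening: 0.087
[ 0.52097333 -0.27166576  0.21154975] [-90.43725239   0.21999211 100.56297459]
```

View pics/w5.png

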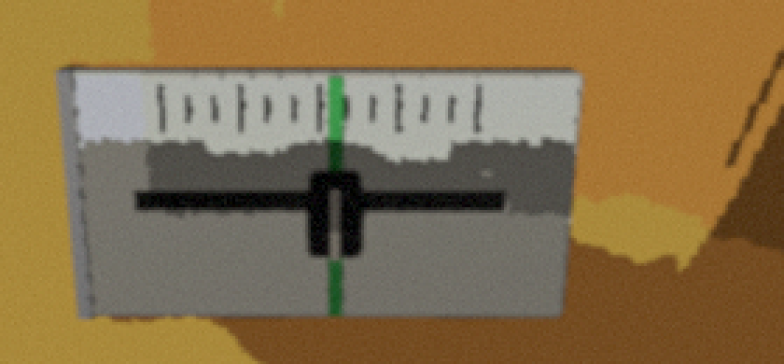

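Run:
```python
from h import *
print(shift([.495,.255,.21],120))
```

```text
(array([521.7,  -1.7, -72. ]), np.float64(-0.3397623368553979))
```

```bash
python3 -m crank '[[[-1,522,-2,-72,-0.34],[-1,522,-2,-72,-0.34],[-1,522,-2,-72,-0.34],[-1,522,-2,-72,-0.34],[-1,522,-2,-72,-0.34],[-1,522,-2,-72,-0.34],[-1,522,-2,-72,-0.34],[-1,522,-2,-72,-0.34],[-1,522,-2,-72,-0.34],[-1,522,-2,-72,-0.34],[-1,522,-2,-72,-0.34],[-1,522,-2,-72,-0.34]]]'
python3 - <<'E'
from h import *
o=ctrl.get_obs();print(o['tool_pos'],o['orientation'],o['joint_pos'])
im=ctrl.snapshot('wrist');cv2.imwrite('pics/w6.png',im[:,:,::-1])
E
```

```text
clock: 10.5
tool_pos: [0.494, 0.2543, 0.2083]
orientation: [-90.0, 0.0, 119.9]
force: [-0.3, 0.4, 0.3]
opening: 0.0877
[0.49400731 0.25433078 0.20827181] [-8.99616480e+01  8.48676834e-03  1.19946115e+02] [ 4.74319055e+01  1.01281196e+01 -1.60744915e+01 -3.82043012e-03
 -6.38365188e+01 -1.07484108e+02]
```

View pics/w6.png

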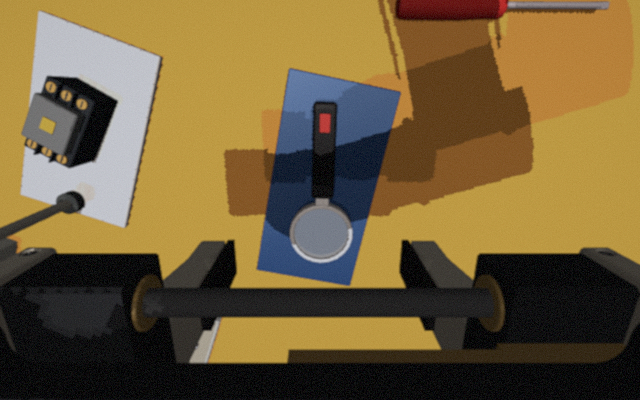

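Run:
```python
from h import *
a=cv2.imread("pics/w6.png");cv2.imwrite("pics/w6c.png",cv2.resize(a[90:270,250:400],None,fx=3.3,fy=3.3,interpolation=3))
cv2.imwrite("pics/w6d.png",cv2.resize(a[60:240,0:180],None,fx=3.3,fy=3.3,interpolation=3))
```

```text
(no output)
```

View pics/w6c.png

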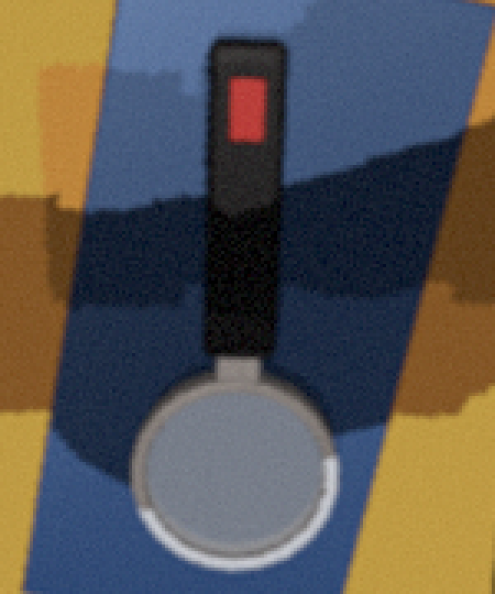

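View pics/w6d.png

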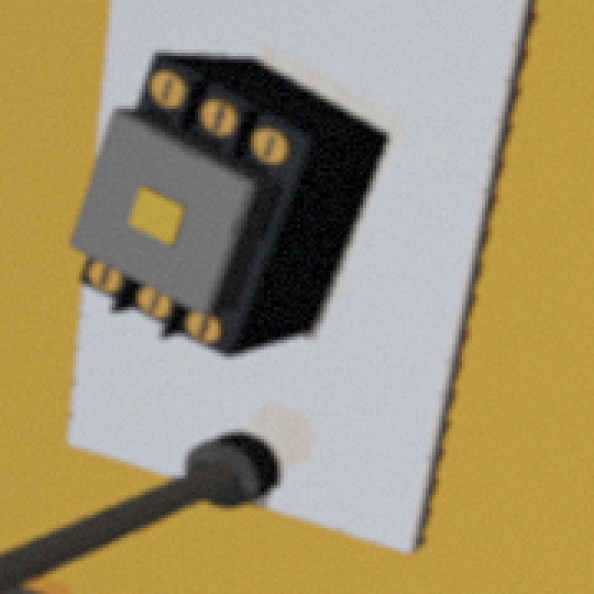

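Run:
```python
from h import *
np.set_printoptions(precision=4,suppress=True)
c=cam('wrist'); f=lambda x,y:(x/3.3+250-.35,y/3.3+90-.35); g=lambda x,y:(x/3.3-.35,y/3.3+60-.35)
L=onz(c,f(235,471),.023); E=onz(c,f(249,44),.031); N=onz(c,f(239,350),.031)
print(L,E,N,np.linalg.norm(L[:2]-E[:2]))
d=(L-E)[:2];psi=np.arctan2(d[1],d[0]);u=d/np.linalg.norm(d);print('psi',np.degrees(psi),np.degrees(np.arctan2(*(N-E)[1::-1])))
org=((L[:2]-.095*u)+(E[:2]+.05*u))/2;print('org',org)
gp=org+.017*u;print('gp',gp,shift([gp[0],gp[1],.007],np.degrees(psi)+90))
F=onz(c,g(157,215),.0605);print('flag',F)
# plate corners and post base
for p in [(68,443),(415,551)]:print(onz(c,g(*p),.008))
print('postbase',onz(c,g(233,470),.014))
```

```text
[0.5513 0.2909 0.023 ] [0.4268 0.2234 0.031 ] [0.5107 0.2688 0.031 ] 0.14160539002247116
psi 28.470438790005524 28.40067112206175
org [0.4693 0.2465]
gp [0.4842 0.2546] (array([  5.1, 201.5,   8.5]), np.float64(0.025608167288020553))
flag [0.5691 0.0127 0.0605]
[ 0.6866 -0.0263  0.008 ]
[0.6654 0.0913 0.008 ]
postbase [0.6637 0.0291 0.014 ]
```

```bash
python3 -m crank '[[[-1,5,60,8,0.026],[-1,5,120,8,0.026],[-1,5,160,8,0.026],[-1,5,185,8,0.026],[-1,5,195,8,0.026],[-1,5,201,8,0.026],[-1,5,201,8,0.026],[1,5,201,8,0.026],[1,5,201,8,0.026],[1,5,201,8,0.026],[1,5,201,8,0.026]]]'
python3 -m crank '[[[1,0,0,0,0],[1,0,0,0,0],[1,0,0,0,0],[1,0,0,0,0],[1,0,0,0,0],[1,0,0,0,0]]]'
python3 - <<'E'
from h import *
o=ctrl.get_obs();print(o['tool_pos'],o['orientation'],o['joint_pos'])
im=ctrl.snapshot('wrist');cv2.imwrite('pics/w7.png',im[:,:,::-1])
E
```

```text
clock: 11.92
tool_pos: [0.4847, 0.2559, 0.0077]
orientation: [-90.0, -0.0, 118.5]
force: [0.7, 0.7, 0.3]
opening: 0.0534
clock: 12.68
tool_pos: [0.4846, 0.2557, 0.0075]
orientation: [-90.0, 0.0, 118.5]
force: [-0.2, 0.1, -0.2]
opening: 0.0237
[0.48464347 0.25574151 0.0075264 ] [-8.99964604e+01  8.15364919e-04  1.18518766e+02] [ 4.83079084e+01  2.26683297e+01 -2.99454471e+01 -7.10028087e-04
 -3.73898298e+01 -1.09788579e+02]
```

View pics/w7.png

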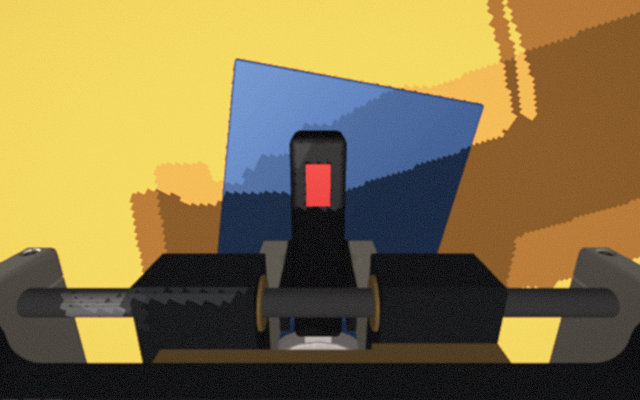

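```bash
python3 -m crank '[[[1,0,-15,0,0],[1,0,-35,0,0],[1,0,-60,0,0],[1,0,-90,0,0],[1,0,-120,0,0],[1,0,-150,0,0],[1,0,-160,0,0],[1,0,-160,0,0],[1,0,-160,0,0]]]'
python3 - <<'E'
from h import *
np.set_printoptions(precision=4,suppress=True)
o=ctrl.get_obs();print(o['tool_pos'],o['orientation'],o['opening'])
im=ctrl.snapshot('wrist');cv2.imwrite('pics/w8.png',im[:,:,::-1])
im=ctrl.snapshot('top');cv2.imwrite('pics/t8.png',im[:,:,::-1]);a=im
im=ctrl.snapshot('scene');cv2.imwrite('pics/s8.png',im[:,:,::-1])
u=np.array([np.cos(np.radians(28.5)),np.sin(np.radians(28.5)),0])
p=o['tool_pos']+.078*u+[0,0,.0095]
for n,i in(('top',a),('scene',im)):
    q=proj(cam(n),p);print(n,q);x,y=(q-40).astype(int);cv2.imwrite(f'pics/{n}8c.png',cv2.resize(i[max(y,0):y+80,x:x+80,::-1],None,fx=7,fy=7,interpolation=3));print(x,y)
E
```

```text
clock: 13.85
tool_pos: [0.484, 0.2553, 0.1665]
orientation: [-89.9, 0.0, 118.5]
force: [1.1, -0.3, -1.6]
opening: 0.0236
[0.484  0.2553 0.1665] [-89.8968   0.0138 118.5051] 0.02358587558712695
top [203.5048 190.1549]
163 150
scene [388.4182 118.0323]
348 78
```

View pics/w8.png

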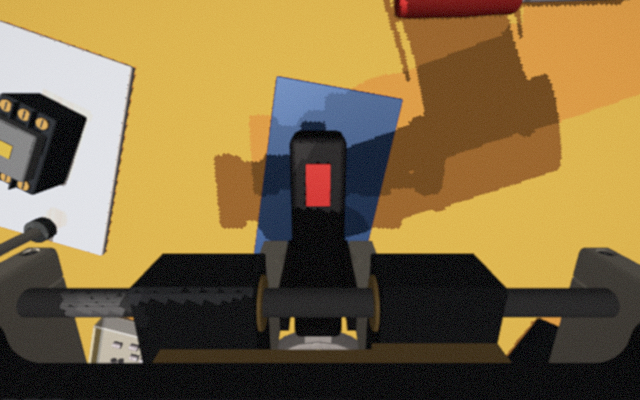

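View pics/top8c.png

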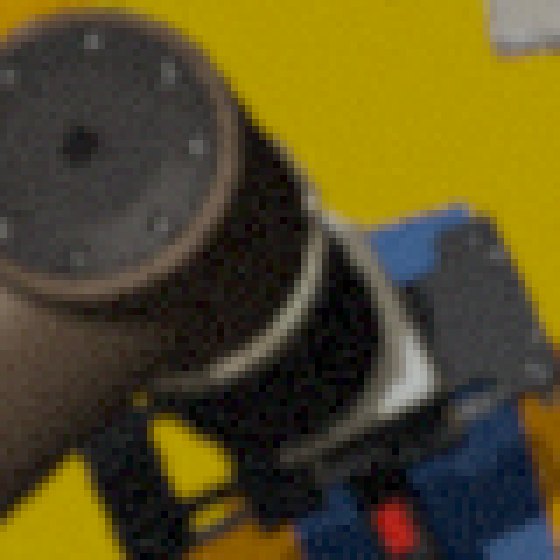

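View pics/scene8c.png

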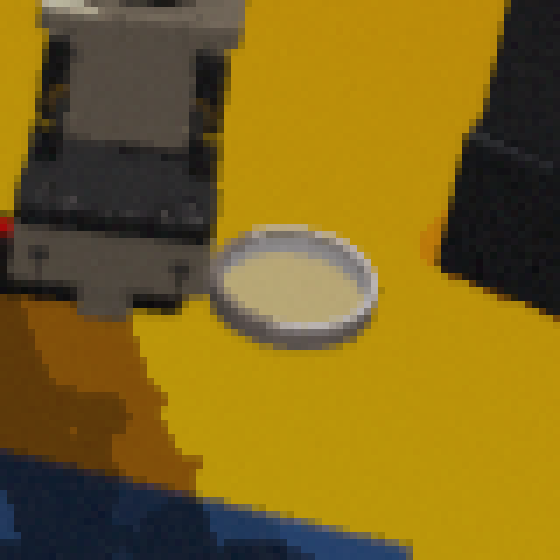

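Run:
```python
from h import *
np.set_printoptions(precision=4,suppress=True)
o=ctrl.get_obs();R=Ro.from_euler('xyz',o['orientation'],degrees=True).as_matrix();c=cam('wrist')
for p in [(292,133),(344,133),(290,240),(346,240)]: print(R.T@(onz(c,p,o['tool_pos'][2]+.0235)-o['tool_pos']))
# lens from scene picture at ring mid height
cs=cam('scene');z=o['tool_pos'][2]+.0095
q=onz(cs,(348+297/7-.43,78+285/7-.43),z+.004);print('scene lens tool',R.T@(q-o['tool_pos']))
# same-camera flag & collar
print('collar z from scene at post xy')
for v in (173,181,190):
  uv=(593/2.35+119.7,v/2.35+119.7)
  K,Rc,t=cs;d=Rc@np.linalg.solve(K,[*uv,1.]);s=(( .6645-t[0])*d[0]+(.0297-t[1])*d[1])/(d[0]**2+d[1]**2);print(v,(t+s*d))
```

```text
[-0.0111 -0.0234  0.0691]
[ 0.0099 -0.0234  0.0691]
[-0.0132 -0.0235  0.0216]
[ 0.012  -0.0235  0.0216]
scene lens tool [-0.0056 -0.0137 -0.0821]
collar z from scene at post xy
173 [0.6658 0.0303 0.1448]
181 [0.6672 0.031  0.1317]
190 [0.6689 0.0317 0.1167]
```

Run:
```python
from h import *
print(shift([.5013,-.0235,.150],118.5))
```

```text
(array([-253.2,   16.8,  118.1]), np.float64(0.0002827257746003507))
```

```bash
python3 -m crank '[[[1,-20,0,9,0],[1,-55,0,26,0],[1,-95,0,44,0],[1,-135,0,63,0],[1,-175,0,82,0],[1,-215,0,100,0],[1,-240,0,112,0],[1,-253,0,118,0],[1,-253,8,118,0],[1,-253,17,118,0],[1,-253,17,118,0],[1,-253,17,118,0]]]'
python3 - <<'E'
from h import *
np.set_printoptions(precision=4,suppress=True)
o=ctrl.get_obs();print(o['tool_pos'],o['orientation'],o['opening'])
im=ctrl.snapshot('wrist');cv2.imwrite('pics/w9.png',im[:,:,::-1])
im=ctrl.snapshot('scene');cv2.imwrite('pics/s9.png',cv2.resize(im[130:250,290:410,::-1],None,fx=5,fy=5,interpolation=3))
im=ctrl.snapshot('top');cv2.imwrite('pics/t9.png',cv2.resize(im[120:260,240:360,::-1],None,fx=4.2,fy=4.2,interpolation=3))
E
```

```text
clock: 15.5
tool_pos: [0.5018, -0.0223, 0.1505]
orientation: [-90.0, 0.0, 118.6]
force: [0.2, 0.6, -0.0]
opening: 0.024
[ 0.5018 -0.0223  0.1505] [-89.98     0.004  118.5864] 0.024043567226250607
```

View pics/w9.png

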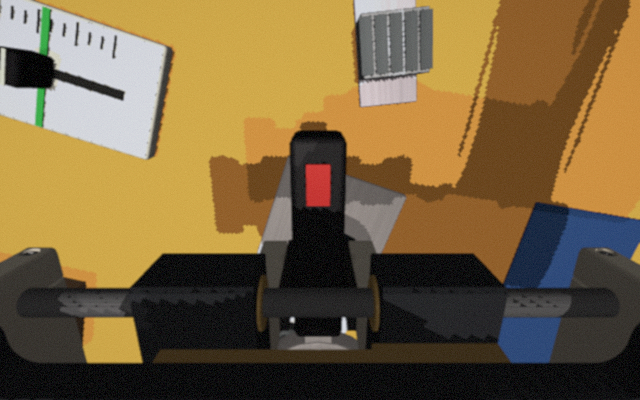

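View pics/s9.png

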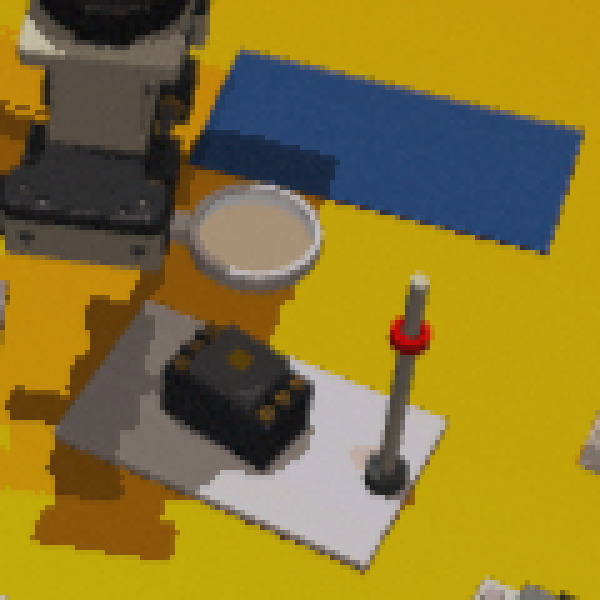

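View pics/t9.png

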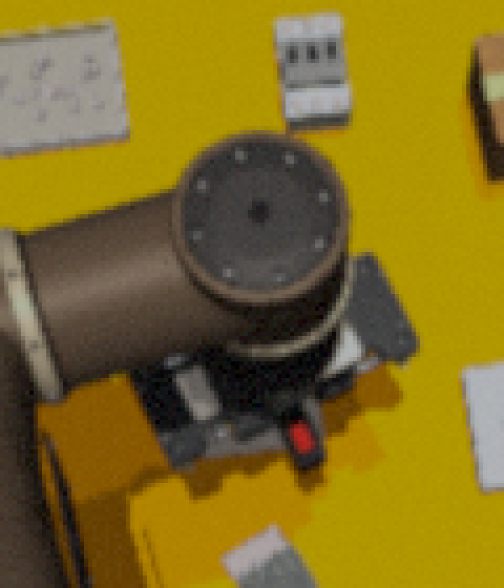

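Run:
```python
from h import *
np.set_printoptions(precision=1,suppress=True)
cs=cam('scene');o=ctrl.get_obs();R=Ro.from_euler('xyz',o['orientation'],degrees=True).as_matrix()
P=lambda p:(proj(cs,p)-[290,130]+.4)*5
px=[.6645,.0297]
print('top',P(px+[.175]),'base.008',P(px+[.008]));
for z in(.128,.132,.136):print(z,P(px+[z]))
print('flag',P([.5685,.013,.0605]))
for d in(.075,.0765,.079): print('lens',d,P(o['tool_pos']+R@[0,-.0095,-d]))
L=o['tool_pos']+R@[0,-.0095,-.0765]
th=np.linspace(0,2*np.pi,200)
for dz in(-.006,.006):
  E=np.array([P(L+[.036*np.cos(t),.036*np.sin(t),dz]) for t in th]);print(E.min(0),E.max(0))
print((P(L+[0,0,.01])-P(L)),P(L+[.01,0,0])-P(L),P(L+[0,.01,0])-P(L))
print([ (ctrl.find_in('scene',n) or [0])[0] for n in('loupe',)])
```

```text
top [416.2 278.8] base.008 [381.5 478.4]
0.128 [405.7 339.2]
0.132 [406.6 334.2]
0.136 [407.5 329.2]
flag [233.4 356.7]
lens 0.075 [243.7 232.8]
lens 0.0765 [246.5 233.2]
lens 0.079 [251.1 233.7]
[178.7 193.7] [312.9 290.2]
[179.6 178. ] [314.8 274.5]
[  1.2 -13.2] [15.3  8.4] [ 10.8 -10.4]
[{'extent': [288.2, 164.6, 68.7, 25.2], 'confidence': 0.84}]
```

Run:
```python
from h import *
a=cv2.imread('pics/w9.png');cv2.imwrite('pics/w9c.png',cv2.resize(cv2.convertScaleAbs(a[120:365,250:390],alpha=1.8),None,fx=2.4*1.2,fy=2.4,interpolation=3)) if 0 else cv2.imwrite('pics/w9c.png',cv2.resize(cv2.convertScaleAbs(a[300:365,265:375],alpha=2),None,fx=7,fy=7,interpolation=3))
b=cv2.resize(a[120:160,270:370],None,fx=7,fy=7,interpolation=3);cv2.imwrite('pics/w9d.png',cv2.convertScaleAbs(b,alpha=3))
c=cam('wrist');o=ctrl.get_obs();R=Ro.from_euler('xyz',o['orientation'],degrees=True).as_matrix()
for d in (.074,.077,.080):
    print(d,'near handle top',proj(c,o['tool_pos']+R@[0,-.0235,-(d-45e-3)]).round(1),'far',proj(c,o['tool_pos']+R@[0,-.0235,.145-d]).round(1),'ring near top',proj(c,o['tool_pos']+R@[0,-.0155,-(d-.036)]).round(1))
```

```text
0.074 near handle top [319.1 332.9] far [319.5 128.2] ring near top [319.  336.4]
0.077 near handle top [319.1 337.9] far [319.5 135.7] ring near top [319. 341.]
0.08 near handle top [319.1 342.8] far [319.5 143.1] ring near top [319.  345.6]
```

View pics/w9c.png

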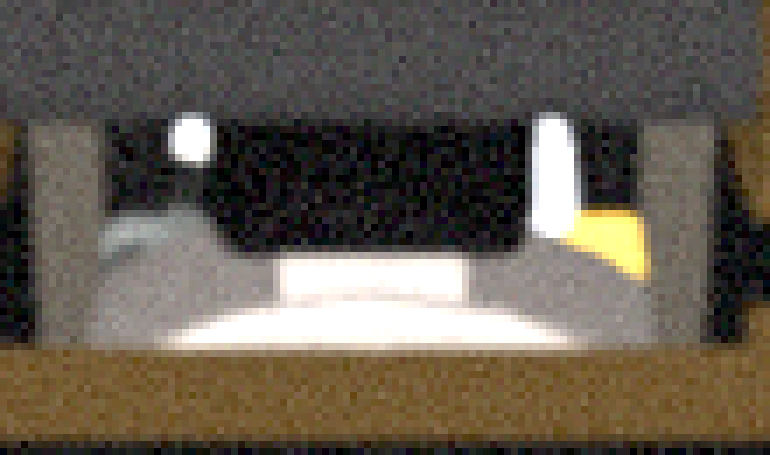

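View pics/w9d.png

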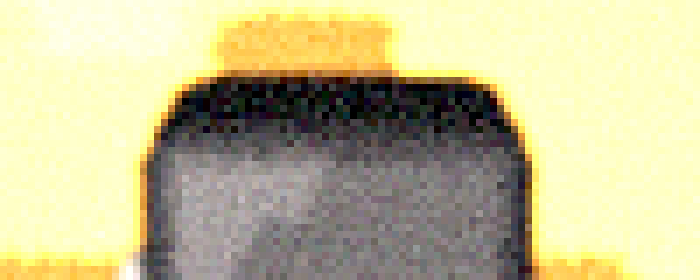

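Run:
```python
from h import *
c=cam('wrist');o=ctrl.get_obs();R=Ro.from_euler('xyz',o['orientation'],degrees=True).as_matrix()
for d in (.076,.078,.080):
    print(d,[proj(c,o['tool_pos']+R@[0,y,.145-d]).round(1)[1] for y in(.0045,.001,-.02,-.0235)],[proj(c,o['tool_pos']+R@[0,-.0235,.142-d]).round(1)[1]],[proj(c,o['tool_pos']+R@[0,-.0205,-(d-.045)]).round(1)[1]])
```

```text
0.076 [np.float64(126.1), np.float64(126.8), np.float64(132.2), np.float64(133.2)] [np.float64(140.6)] [np.float64(332.0)]
0.078 [np.float64(130.3), np.float64(131.1), np.float64(137.0), np.float64(138.2)] [np.float64(145.6)] [np.float64(335.3)]
0.08 [np.float64(134.4), np.float64(135.3), np.float64(141.8), np.float64(143.1)] [np.float64(150.4)] [np.float64(338.5)]
```

Run:
```python
from h import *
print(shift([.5000,-.0243,.1235],118.5))
```

```text
(array([-0.6, 27.3,  2.6]), np.float64(0.000841303923873092))
```

```bash
python3 -m crank '[[[1,-1,8,2,0],[1,-1,16,2,0],[1,-1,24,2,0],[1,-1,27,2,0],[1,-1,27,2,0],[1,-1,27,2,0],[1,-1,27,2,0]]]'
python3 - <<'E'
from h import *
np.set_printoptions(precision=4,suppress=True)
o=ctrl.get_obs();print(o['tool_pos'],o['orientation'],o['opening'])
im=ctrl.snapshot('scene');cv2.imwrite('pics/s10.png',im[:,:,::-1]);cv2.imwrite('pics/s10c.png',cv2.resize(im[160:235,310:390,::-1],None,fx=8,fy=8,interpolation=3))
cs=cam('scene');R=Ro.from_euler('xyz',o['orientation'],degrees=True).as_matrix()
P=lambda p:(proj(cs,p)-[310,160]+.44)*8
px=[.6645,.0297]
print('top',P(px+[.175]),'base.008',P(px+[.008]));
for z in(.128,.132,.136):print(z,P(px+[z]))
L=o['tool_pos']+R@[0,-.0095,-.078];print(L)
th=np.linspace(0,2*np.pi,200)
for dz in(-.006,.006):
  E=np.array([P(L+[.036*np.cos(t),.036*np.sin(t),dz]) for t in th]);print(E.min(0),E.max(0))
E=np.array([P([.6645+.011*np.cos(t),.0297+.011*np.sin(t),.132+dz]) for t in th for dz in (-.004,.004)]);print('collar',E.min(0),E.max(0))
E
```

```text
clock: 16.58
tool_pos: [0.5007, -0.0247, 0.1238]
orientation: [-90.0, 0.0, 118.5]
force: [-0.2, 0.1, -0.9]
opening: 0.0238
[ 0.5007 -0.0247  0.1238] [-90.027    0.0081 118.5244] 0.023751816138534155
top [506.3075 206.4412] base.008 [450.6856 525.6886]
0.128 [489.4709 303.0762]
0.132 [490.865  295.0751]
0.136 [492.266  287.0335]
[0.5692 0.0126 0.1334]
[120.574 127.965] [331.8558 282.1579]
[121.9367 103.5933] [334.79   257.9725]
collar [456.3693 262.4302] [525.563  327.9549]
```

View pics/s10c.png

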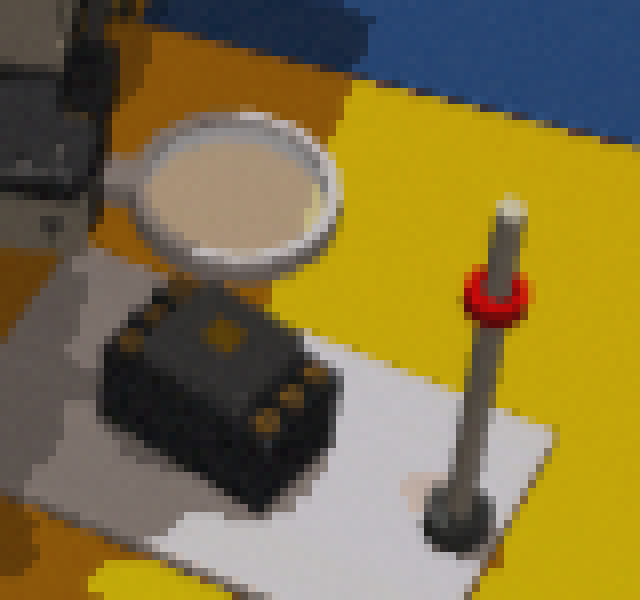

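Run:
```python
from h import *
np.set_printoptions(precision=4,suppress=True)
cs=cam('scene');o=ctrl.get_obs();print(o['tool_pos'])
U=lambda x,y:(x/8+310-.44,y/8+160-.44)
F=onz(cs,U(224,335),.0605);Lc=onz(cs,U(237.5,196),.1330);B=onz(cs,U(512,205),.175)
print('flag',F,'lens',Lc,'posttop',B, 'diff lens-flag',Lc-F)
# collar z from scene on the scene's own post-top xy
for z in(.130,.132,.134): print(z,(proj(cs,[B[0],B[1],z])-[310,160]+.44)*8)
```

```text
[ 0.5007 -0.0246  0.1238]
flag [0.5724 0.0137 0.0605] lens [0.573  0.0133 0.133 ] posttop [0.6656 0.0314 0.175 ] diff lens-flag [ 0.0006 -0.0004  0.0725]
0.13 [495.7047 297.6433]
0.132 [496.4093 293.6375]
0.134 [497.1156 289.6216]
```

```bash
python3 -m crank '[[[1,0,2,0,0],[1,0,2,0,0],[1,0,2,0,0],[1,0,2,0,0],[1,0,2,0,0],[1,0,2,0,0]]]'
python3 - <<'E'
from h import *
o=ctrl.get_obs();print(o['clock'],o['tool_pos'],o['orientation'],o['opening'],abs(o['qvel']).max())
im=ctrl.snapshot('wrist');cv2.imwrite('pics/w11.png',im[:,:,::-1])
im=ctrl.snapshot('scene');cv2.imwrite('pics/s11.png',cv2.resize(im[120:320,120:460,::-1],None,fx=2.35,fy=2.35,interpolation=3))
E
```

```text
clock: 17.38
tool_pos: [0.5005, -0.0247, 0.1216]
orientation: [-90.0, -0.0, 118.5]
force: [-0.1, 1.1, -1.1]
opening: 0.0237
17.375 [ 0.50051751 -0.02466698  0.12156178] [-8.99997867e+01 -1.58567055e-04  1.18526560e+02] 0.023733877301335256 0.08836493052041916
```

View pics/w11.png

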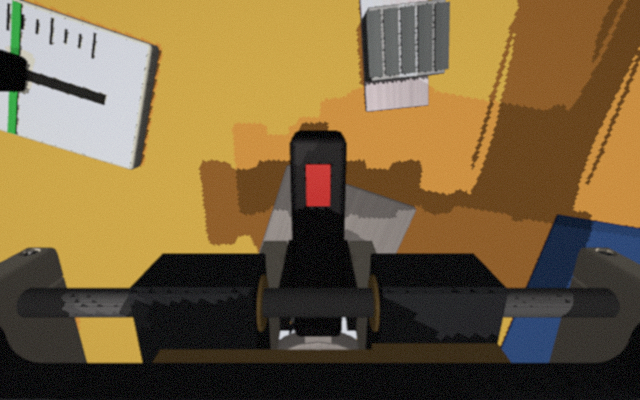

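View pics/s11.png

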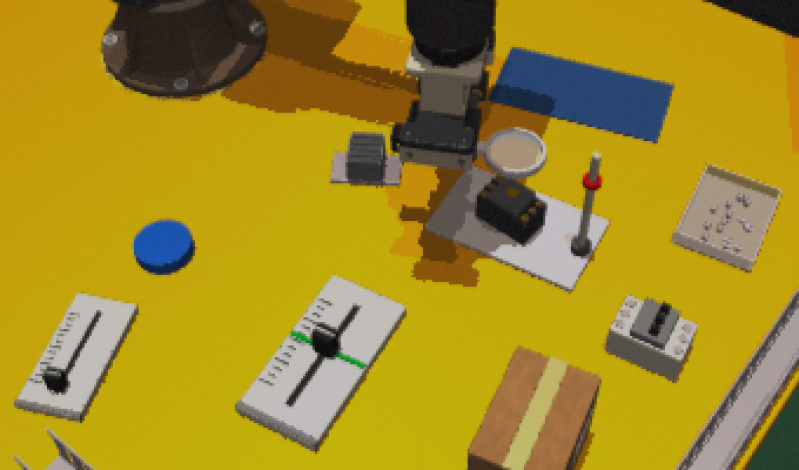

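```bash
python3 -c "
from plant import ctrl; print(ctrl.close_job())"
```

```text
the job is handed in; nothing more can be done
None
```

The job is handed in, at 17.4 s on the robot's clock. I slid the grip of the larger dimmer onto the green set line, then picked up the magnifier and left it held over the contactor's flag.

My last checks before handing in:

- **Dimmer:** the wrist view after release showed the white line on the green line, to within about 1 mm. The final scene view shows the grip still there.
- **Sideways position:** from the arm's pose, the lens is about 1 mm from the flag. The scene camera agreed. Taken alone, that camera read about 4 mm off in x for the flag and the lens alike, so I used only its differences.
- **Height:** the lens is at about 131 mm by the arm's pose. I measured the collar at 131 to 132.5 mm depending on the method, so the two agree within about 2 mm.
- **Grip:** the tool is level (under 0.1°), the handle has not moved in the jaws since pickup (opening 23.7 mm), and the arm is at rest.
- **Other things:** in the final scene view the contactor and the other items in view look where they started. The screwdriver is outside that final crop, so I did not check it at the end.

No check failed. The only disagreements were the scene-camera offset and the small spread in collar height. The closing command gives no verdict, so I don't know how it was judged.

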